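# Set the drip oiler at the drill vice

### The arm

A 7-joint arm with a two-finger parallel gripper is mounted at the origin on a cart in front of the work surface, level with it; the furniture and walls round the work are solid. World frame = base frame: x ahead of the robot, y to its left, z up, the work surface at z = 0. Lengths are in mm, angles in rad, forces in N, time in s.
With the tool pointing down it reaches from about 425 to 950 mm from the base axis. Payload 16.7 kg.
Tool frame: the origin (TCP) lies midway between the tips of the shut fingers; the grasp point (between the pads) lies 19 mm behind it; z points along the fingers, y is the line along which they close (so a half turn about z gives the same grasp; the last joint's range is limited). The gripper opens to 94 mm and grips with 3 to 60 N. Pads are 16 mm wide; open, the fingers measure 119 mm over their backs; the gripper's body (75 mm by 177 mm) begins 78 mm behind the grasp point.
Start: joints at [1.107, 0.426, 0.074, 1.606, -0.034, 1.111, -0.067], TCP at [208.324, -642.009, 205.467] pointing down, gripper open.
Joint ranges: [-2.85, 2.85], [-0.5, 2.14], [-1.23, 1.37], [0.21, 2.46], [-1.02, 4.16], [0.16, 2.05], [-2.73, 2.73]. Speed limits (rad/s): [1.89, 1.89, 2.39, 2.39, 3.01, 3.01, 3.01].

### API

Orientations are given as a unit quaternion [x, y, z, w].
In Python, from plant import monitor, viewer, manip gives the robot as it stands. The module is installed in compiled form; this text tells all that it offers.
- The arm moves only by the shell command python3 -m creep 'ROWS' [FORCE]. ROWS is a JSON object of lists of equal length, an entry for each row: "delta_pos": the shift along the tool's x, y, z in mm, a list of three; "rotation": the turn, a rotation vector about the tool's x, y, z in degrees, a list of three; "jaw": the opening, from 0 (shut) to 1 (fully open). In form: {"delta_pos": [[tx, ty, tz], ...], "rotation": [[ax, ay, az], ...], "jaw": [jaw, ...]}. A call has 1 to 5 rows; each row is the pose to reach, as a shift and turn from the pose commanded when the call began, along the tool's axes at that moment; what a row does not reach only later rows make up. A row lasts 1/8 s, in which the tool goes at most 62.5 mm and 10.7 degrees, less where a joint would pass 70% of its speed; a pose out of reach is approached as far as the arm can. A call with a gripper value outside its range is refused whole. The fingers move at their own pace and stop on an object; FORCE is the grip in N (left out, the last holds). Time passes only in rows, so rows that repeat a pose let the fingers close. It gives the time, the measured TCP pose, the force, the opening and the grip force at its end, in the units of the state.
- monitor.get_state(): the state, without advancing time (a new reading comes with each control period).
- viewer.get_image(name): name is "scene" or "top" or "wrist"; returns the picture (400x640x3 uint8, red, green, blue); there is no depth.
- viewer.camera_params(name): a dict with "intrinsics" (3x3 intrinsics, pixels), "k1" (the pictures are not rectified: a ray, as slopes to the right and down, at radius r is drawn at 1 + k1 r^2 times it, then the intrinsics apply), "extrinsics" (4x4, takes a point from world to camera coordinates). Camera axes: x right, y down, z forward; pixel columns grow to the right and rows downward; lengths in mm; the calibration is good to about 2 mm. A picture is of the moment at which its call begins: read the wrist's pose just before it. camera_params takes no time and is no camera call; for the wrist camera it gives the pose at the moment of the call.
- manip.hand_in(): hands the job in; it is judged then, once.
The state is a dict: "clock": time; "joint_pos": joint angles; "joint_velocities": joint speeds; "joint_efforts": joint torques, N m; "eef_pos": TCP position; "ee_rot": TCP orientation; "force": force on the tool from outside, world axes, zero at the start; "wrist_torque": the same for the moment, N m; "grip_width": finger opening in mm; "grip_force": force on a finger pad.
Only numpy, scipy, OpenCV 4.12 (cv2) and the standard library are available. Lean on these libraries where they do the work, as an engineer would, in place of code of your own. Each camera call takes 0.05 s, during which the arm holds its last target. There are 200 camera calls.

### The job

Get the cutting oil ready for the hole in the steel block clamped in the drill vice: slide the drip oiler across the bench, without lifting or tipping it, until its foot is up against the left side of the vice, the spout points square across the vice and the spout tip is right over the hole. Only then turn the oiler's valve lever to half open, midway between shut (across the spout) and fully open (in line with it), without swinging the spout off the hole. Leave the other tools as they lie.

Things in the scene. Friction and masses are not known exactly. Their poses are not given: they have to be found in the camera images.
- drip_oiler: loose drip oiler, about 0.83 kg, most of it in the foot: pushed low, at the foot, it slides without tipping. Grey foot 100 mm (its x) by 140 mm (its y), 25 mm high, upright sides; above it a column, reservoir, ball valve and brass spout. Origin: centre of the foot's underside, on the bench; +x is the way the spout points, z up
- reservoir_top (a point): top of the black cap of the oiler's round aluminium reservoir, 174 mm above the bench, at x = 12, y = 22 mm of the oiler. Reservoir 57 mm across, from 110 mm up; under it, same axis, a 14 mm column. From it a brass outlet runs along the oiler's +x at y = 22 mm, 133 mm above the bench, through the ball valve to the spout, which bends down
- spout_tip (a point): mouth of the spout, 83 mm above the bench, at x = 100, y = 22 mm from the oiler's origin (50 mm ahead of the foot's front face); axes as the oiler's
- oil_valve (a joint): angle of the valve lever about its upright stem: 0 = shut, lever across the spout and pointing to the oiler's -y; 1.571 = fully open, lever in line with the spout and pointing forward over it (+x); half open = 0.785. Grows anticlockwise seen from above; about 0.04 N m of friction, and it stays where it is left
- valve_stem (a point): on the lever's turning axis at the lever's height, 152 mm above the bench, at x = 61, y = 22 mm of the oiler; its -y axis runs along the lever
- lever_end (a point): middle of the lever's black sleeve, 50 mm from the stem, 153 mm above the bench. The lever is 70 mm long from the stem; the sleeve (26 to 70 mm from the stem) is 12 mm wide and 8 mm high; its -y axis points outward along the lever
- drill_vice: small machine vice fixed to the bench, 219 mm long along its y (screw and tommy bar at +y, towards the robot); jaws 72 mm wide, 60 mm high. Origin on the bench, on its centre line; z up. Its +x side is its left side as the robot sees it. When the oiler is properly set, the oiler's +x points along the vice's -x
- left_lugs (a point): midway between the vice's two bolting lugs on its left side, at their outer faces (x = 50 mm of the vice) and top (10 mm above the bench); the lugs lie at y = -66 to -42 and 13 to 38 mm of the vice. The oiler's foot comes to rest with its front face against both. The vice's bed between the lugs is 62 mm wide; axes as the vice's
- hole (a point): mouth of the started 6.5 mm hole in the top of the steel block (60 x 19 mm) held between the jaws, 68 mm above the bench, at x = 0, y = -61.5 mm of the vice; axes as the vice's
- punch_mid (a point): centre of a steel punch 150 mm long, 11 mm thick, lying loose; bystander
- pliers_mid (a point): centre of a pair of pliers 168 x 64 x 14 mm, lying loose; bystander
- tape_mid (a point): centre of a tape measure 73 x 123 x 37 mm, lying loose; bystander

How it is judged:
By the outcome, as a careful person would: the job done as asked, in the order asked, and still so for the second after the job is handed in, with the robot touching nothing.
It also fails if it takes over 70 s, if anything falls off the work surface, if the arm or the gripper's body presses on something with over 40 N, if the wrist force passes 120 N, or if a joint passes its speed limit or range.

## Working session

There is one attempt and no reset: what is moved stays moved. The work goes in short steps, Python scripts to look and compute and a shell command to move; the robot and the scene stay as the last step left them, time stands still between calls to the robot, and variables do not carry over. Pictures are saved under pics/ and viewed, at most 10 in all, crops included, and the job is handed in when it is done.

```bash
mkdir -p pics
cat > h.py <<'E'
import numpy as np, cv2
from plant import monitor, viewer, manip
from scipy.spatial.transform import Rotation as R
def rays(name,uv,P=None):
    P=P or viewer.camera_params(name); K=np.array(P["intrinsics"]);E=np.array(P["extrinsics"])
    D=np.array([P["k1"],0,0,0,0.])
    n=cv2.undistortPoints(np.array(uv,float).reshape(-1,1,2),K,D)[:,0]
    d=np.c_[n,np.ones(len(n))]@E[:3,:3]; return -E[:3,:3].T@E[:3,3],d
def onz(name,uv,z,P=None):
    o,d=rays(name,uv,P); return o+d*((z-o[2])/d[:,2])[:,None]
def proj(name,X,P=None):
    P=P or viewer.camera_params(name);E=np.array(P["extrinsics"])
    return cv2.projectPoints(np.array(X,float).reshape(-1,1,3),cv2.Rodrigues(E[:3,:3])[0],E[:3,3],np.array(P["intrinsics"]),np.array([P["k1"],0,0,0,0.]))[0][:,0]
def save(name,f):
    im=viewer.get_image(name)[:,:,::-1].copy(); cv2.imwrite(f,im); return im
E
python3 - <<'E'
from h import *
for n in("scene","top","wrist"):
    save(n,f"pics/{n}0.png");P=viewer.camera_params(n)
    E=np.array(P["extrinsics"]);print(n,P["intrinsics"],P["k1"],-E[:3,:3].T@E[:3,3],E[2,:3])
s=monitor.get_state();print(s)
E
```

```text
scene [[512.10602977   0.         311.89524959]
 [  0.         512.10602977 190.37938108]
 [  0.           0.           1.        ]] 0.04571257331153409 [  66.90047573 -403.52869257  574.7994164 ] [ 0.63127531  0.58310352 -0.51135289]
top [[472.96727241   0.         317.96568978]
 [  0.         472.96727241 203.52207851]
 [  0.           0.           1.        ]] -0.014856277715672215 [ 436.81771966  119.94142205 1073.73235313] [ 0.21182617  0.00984348 -0.97725779]
wrist [[288.80178602   0.         314.47331323]
 [  0.         288.80178602 203.7236982 ]
 [  0.           0.           1.        ]] -0.02345189566405496 [ 270.41513853 -621.16241955  383.47081078] [-0.21661867 -0.0696469  -0.97376879]
{'clock': 0.15, 'joint_pos': array([ 1.10750128,  0.42657659,  0.07386622,  1.60642262, -0.03406209,
        1.11081139, -0.06713048]), 'joint_velocities': array([-9.20483402e-05, -4.42007459e-03, -5.96259444e-04, -2.66538123e-03,
       -5.21043115e-04,  2.20662549e-04, -5.03943952e-04]), 'joint_efforts': array([ 4.28170271e-03, -9.36281705e+01,  3.66890721e+00, -4.54421532e+01,
       -4.87514993e-02,  1.78177207e-02,  1.96839351e-04]), 'eef_pos': array([ 208.2135716 , -641.74300467,  204.96112903]), 'ee_rot': array([ 9.87720888e-01,  1.56228095e-01, -1.22864384e-04, -4.63601339e-04]), 'force': array([-0.60828123, -0.58129617, -0.13434991]), 'wrist_torque': array([ 0.00611199, -0.04002641,  0.04018437]), 'grip_force': 0.0, 'grip_width': 94.01838331305223}
```

View pics/top0.png

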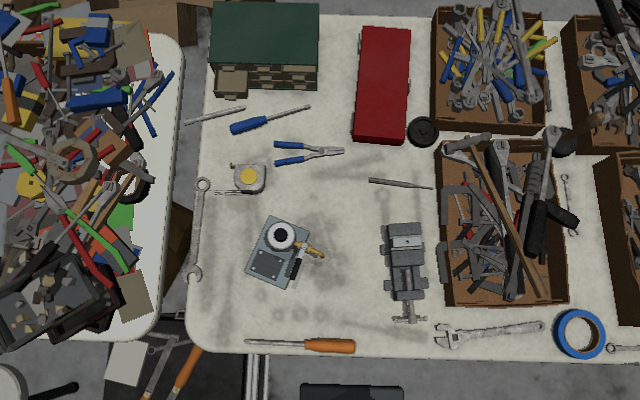

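View pics/scene0.png

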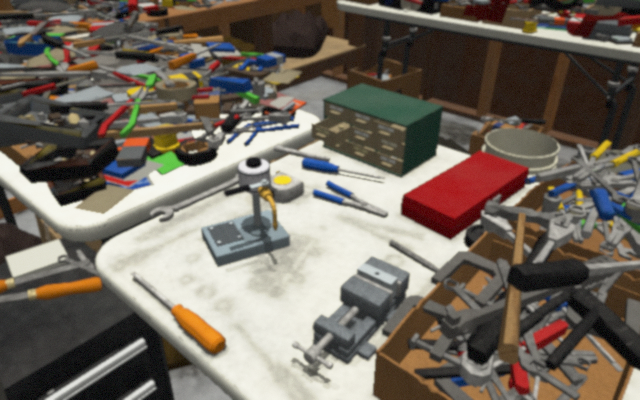

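The top view shows the oiler near px (280,250) with its spout pointing right, and the vice near (405,265). I'll enlarge that part.

Run:
```python
import cv2
i=cv2.imread("pics/top0.png");cv2.imwrite("pics/c1.png",cv2.resize(i[205:330,235:435],None,fx=4,fy=4,interpolation=cv2.INTER_CUBIC))
```

```text
(no output)
```

View pics/c1.png

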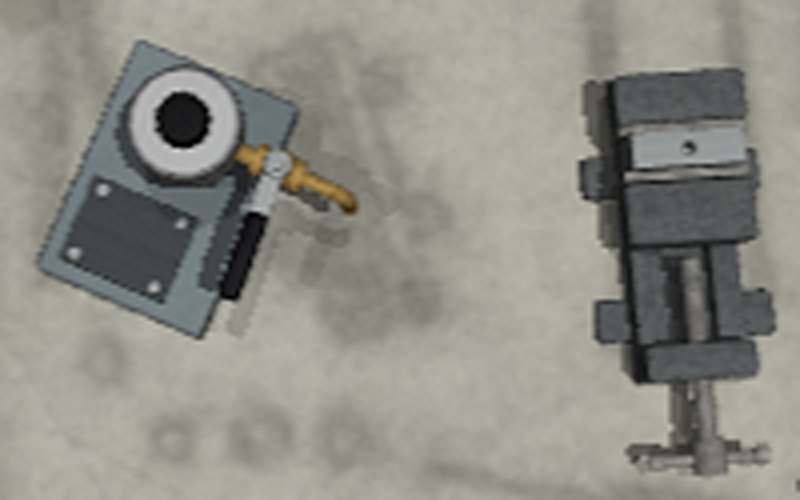

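The crop shows the foot corners at crop px (40,268), (140,40), (298,103) and (205,340). The cap is at (184,119), the stem at (277,163), the hole at (689,148), and the lug outer faces at (581,178) and (596,322).

Run:
```python
from h import *
def f(pts,z): return onz("top",np.array(pts)/4.+[235,205]-0.375,z)[:,:2]
c=f([(42,266),(140,42),(297,103),(204,338)],25); print("foot",c.round(1))
BL,TL,TR,BR=c
print(np.linalg.norm(BL-TL),np.linalg.norm(TL-TR),np.linalg.norm(TR-BR),np.linalg.norm(BR-BL))
ux=(TR-TL+BR-BL);th=np.arctan2(ux[1],ux[0]);uy=TL-BL+TR-BR;print("yaw x",np.degrees(th),"yaw from y",np.degrees(np.arctan2(uy[1],uy[0]))-90,"cen",c.mean(0))
cap=f([(184,119)],174);stem=f([(277,163)],152);print("cap",cap,"stem",stem,"dir",np.degrees(np.arctan2(*(stem-cap)[0][::-1])))
o=c.mean(0)
for t in(th,):
  Rz=np.array([[np.cos(t),-np.sin(t)],[np.sin(t),np.cos(t)]]);print("pred cap",o+Rz@[12,22],"stem",o+Rz@[61,22])
print("hole",f([(689,148)],68));L=f([(580,158),(580,198),(596,303),(596,340)],10);print("lugs",L)
v=L[2:].mean(0)-L[:2].mean(0);print("vice +y dir",np.degrees(np.arctan2(v[1],v[0])))
b=f([(630,132),(745,120),(632,170),(748,157)],68);print("block",b);
w=b[1]-b[0]+b[3]-b[2];print("block -x dir",np.degrees(np.arctan2(w[1],w[0])))
j=f([(610,77),(743,69),(622,180),(758,176),(627,243),(755,240)],60);print("jaws",j,np.degrees(np.arctan2(*(j[1]-j[0])[::-1])))
```

```text
foot [[507.  286.3]
 [634.1 238.8]
 [602.  149. ]
 [470.7 195.3]]
135.65064776246632 95.37733452202193 139.15569701213943 97.9445663568896
yaw x -110.73558766546775 yaw from y -109.96270878540557 cen [553.46674818 217.35810808]
cap [[569.12210654 198.8364366 ]] stem [[552.01622725 154.2463004 ]] dir -110.98804912804167
pred cap [569.79301316 198.34618888] stem [552.44427894 152.52019821]
hole [[577.10479478 -62.50353946]]
lugs [[577.69365439 -11.4266637 ]
 [555.08680694 -11.49664551]
 [496.936656   -20.57652569]
 [476.66454191 -20.6098436 ]]
vice +y dir -173.45492166694677
block [[584.79844759 -30.98926746]
 [593.10382026 -92.67569027]
 [564.39924507 -32.00459244]
 [573.19272519 -93.97373661]]
block -x dir -82.12717533545775
jaws [[ 615.77086244  -21.40867671]
 [ 622.31756719  -93.71090408]
 [ 559.86510012  -27.83114043]
 [ 564.16852054 -100.88977753]
 [ 526.25458238  -30.4471309 ]
 [ 529.85168568  -98.72497418]] -84.8261833829908
```

```bash
cat >> h.py <<'E'
def pose():
    s=monitor.get_state(); return s["eef_pos"],R.from_quat(s["ee_rot"]),s
def tgt(yaw,tilt=0):  # tool down, tool x at yaw (deg), leaning tilt deg towards tool x
    return R.from_euler('z',yaw,degrees=True)*R.from_euler('x',180,degrees=True)*R.from_euler('y',-tilt,degrees=True)
def plan(*wps):
    p,q,s=pose(); print("t",s["clock"],"p",p.round(1),"tool x yaw",np.degrees(np.arctan2(*q.as_matrix()[:2,0][::-1])).round(1),"F",s["force"].round(1),"w",s["grip_width"].round(1),"j",s["joint_pos"].round(2))
    for x,yaw,tilt in wps: print((q.inv().apply(np.array(x)-p)).round(1),np.degrees((q.inv()*tgt(yaw,tilt)).as_rotvec()).round(2))
E
python3 - <<'E'
from h import *
plan(([330,-560,310],25,0),([480,-430,310],40,0),([580,-220,310],55,0))
E
```

```text
Traceback (most recent call last):
  File "h.py", line 21, in plan
    p,q,s=pose(); print("t",s["clock"],"p",p.round(1),"tool x yaw",np.degrees(np.arctan2(*q.as_matrix()[:2,0][::-1])).round(1),"F",s["force"].round(1),"w",s["grip_width"].round(1),"j",s["joint_pos"].round(2))
                                                                                                                                                           ^^^^^^^^^^^^^^^^^^^^^
AttributeError: 'float' object has no attribute 'round'
```

```bash
sed -i 's/s\["grip_width"\].round(1)/round(s["grip_width"],1)/' h.py
python3 - <<'E'
from h import *
plan(([280,-590,310],22,0),([400,-510,310],32,0),([480,-430,310],40,0))
E
```

```text
t 0.15 p [ 208.2 -641.7  205. ] tool x yaw 18.0 F [-0.6 -0.6 -0.1] w 94.0 j [ 1.11  0.43  0.07  1.61 -0.03  1.11 -0.07]
[  84.2  -27.2 -105. ] [-0.05  0.   -4.02]
[ 223.1  -66.2 -105. ] [ -0.06  -0.   -14.02]
[ 323.9 -117.6 -105. ] [ -0.06  -0.   -22.02]
```

```bash
python3 -m creep '{"delta_pos":[[20,-5,-55],[55,-15,-100],[110,-30,-105],[165,-45,-105],[220,-65,-105]],"rotation":[[0,0,-1],[0,0,-3],[0,0,-6],[0,0,-10],[0,0,-14]],"jaw":[1,1,1,1,1]}'
python3 - <<'E'
from h import *
plan(([480,-430,310],40,0),([540,-330,310],48,0),([590,-230,310],56,0))
E
```

```text
clock: 0.78
eef_pos: [398.8, -511.1, 310.4]
ee_rot: [0.961, 0.276, 0.0, -0.0]
force: [-0.3, -1.5, 0.1]
grip_width: 93.8
grip_force: 0.0
t 0.775 p [ 398.8 -511.1  310.4] tool x yaw 32.1 F [-0.3 -1.5  0.1] w 93.8 j [ 0.85  0.31 -0.05  1.53  0.02  1.29 -0.22]
[111.9 -25.6   0.4] [-0.   -0.   -7.91]
[215.8 -78.5   0.4] [ -0.    -0.   -15.91]
[ 311.3 -136.6    0.4] [ -0.    -0.   -23.91]
```

```bash
python3 -m creep '{"delta_pos":[[56,-13,0],[112,-26,0],[165,-52,0],[216,-79,0],[268,-108,0]],"rotation":[[0,0,-4],[0,0,-8],[0,0,-12],[0,0,-16],[0,0,-20]],"jaw":[1,1,1,1,1]}'
python3 - <<'E'
from h import *
plan(([620,-130,310],62,0),([630,-30,310],67,0),([625,40,310],70,0))
E
```

```text
clock: 1.4
eef_pos: [568.2, -277.2, 310.3]
ee_rot: [0.898, 0.439, -0.0, -0.0]
force: [0.0, -0.1, 0.4]
grip_width: 94.0
grip_force: 0.0
t 1.4 p [ 568.2 -277.2  310.3] tool x yaw 52.1 F [ 0.  -0.1  0.4] w 94.0 j [ 0.53  0.3  -0.23  1.56  0.07  1.29 -0.37]
[147.9 -49.6   0.3] [-0.01  0.01 -9.91]
[ 233.  -103.1    0.3] [-1.000e-02  1.000e-02 -1.491e+01]
[ 285.1 -150.1    0.3] [-2.000e-02  1.000e-02 -1.791e+01]
```

```bash
python3 -m creep '{"delta_pos":[[50,-16,0],[100,-33,0],[148,-50,0],[190,-77,0],[233,-103,0]],"rotation":[[0,0,-3],[0,0,-6],[0,0,-10],[0,0,-12],[0,0,-15]],"jaw":[1,1,1,1,1]}'
python3 - <<'E'
from h import *
save("wrist","pics/w1.png")
import json;P=viewer.camera_params("wrist");json.dump({k:np.array(v).tolist() for k,v in P.items()},open("w1.json","w"))
plan(([630,60,310],69.5,0),([625,150,310],69.5,0),([620,200,310],69.5,0))
E
```

```text
clock: 2.02
eef_pos: [629.9, -30.2, 310.2]
ee_rot: [0.834, 0.552, -0.0, -0.0]
force: [1.3, 0.0, 0.4]
grip_width: 94.1
grip_force: 0.0
t 2.075 p [630.2 -22.  310.4] tool x yaw 67.6 F [-1.4  7.  -0.6] w 94.1 j [ 0.24  0.31 -0.39  1.56  0.12  1.3  -0.56]
[ 75.8 -31.4   0.7] [-0.07 -0.17 -1.85]
[157.1 -70.2   1. ] [-0.07 -0.17 -1.85]
[201.5 -93.9   1.1] [-0.07 -0.17 -1.85]
```

View pics/w1.png

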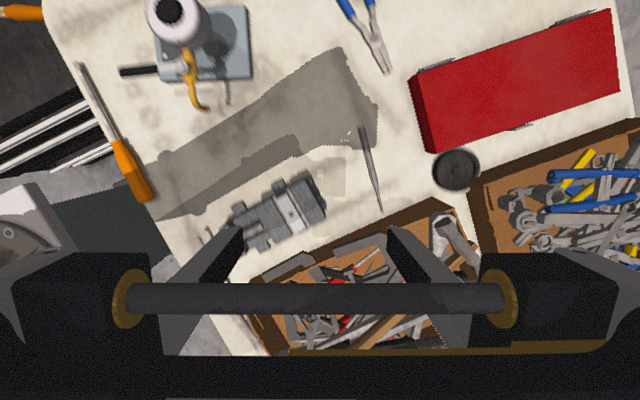

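The wrist view shows the oiler at (190,50), the vice at (280,215) and a clear bench between them. Next I'll go behind the oiler.

Run:
```python
from h import *
print(onz("top",[(203,200),(195,270),(262,190),(235,190),(265,165),(217,193)],15).round(0))
plan(([625,110,310],69.5,0),([610,220,310],69.5,0),([587,307,310],69.5,8),([587,307,100],69.5,8))
```

```text
[[667. 395.  15.]
 [507. 400.  15.]
 [694. 261.  15.]
 [693. 323.  15.]
 [755. 257.  15.]
 [684. 364.  15.]]
t 2.075 p [630.2 -22.  310.4] tool x yaw 67.6 F [-1.4  7.  -0.6] w 94.1 j [ 0.24  0.31 -0.39  1.56  0.12  1.3  -0.56]
[120.1 -55.    0.9] [-0.07 -0.17 -1.85]
[ 216.2 -110.7    1.2] [-0.07 -0.17 -1.85]
[ 287.9 -165.1    1.5] [-0.2  -8.17 -1.84]
[ 287.2 -164.8  211.5] [-0.2  -8.17 -1.84]
```

```bash
python3 -m creep '{"delta_pos":[[55,-25,0],[110,-50,0],[165,-80,0],[220,-112,0],[270,-148,0]],"rotation":[[0,0,-2],[0,0,-2],[0,0,-2],[0,-3,-2],[0,-8,-2]],"jaw":[1,1,1,1,1]}'
python3 - <<'E'
from h import *
plan(([587,307,310],69.5,8),([587,307,200],69.5,8),([587,307,100],69.5,8),([587,307,60],69.5,8))
E
```

```text
clock: 2.7
eef_pos: [599.7, 274.4, 310.9]
ee_rot: [0.823, 0.564, -0.059, 0.04]
force: [1.7, -0.1, 0.3]
grip_width: 93.9
grip_force: 0.0
t 2.7 p [599.7 274.4 310.9] tool x yaw 68.8 F [ 1.7 -0.1  0.3] w 93.9 j [-0.24  0.44 -0.49  1.4   0.27  1.48 -1.11]
[ 25.6 -23.6  -2.8] [-0.15  0.13 -0.68]
[ 41.2 -23.6 106.1] [-0.15  0.13 -0.68]
[ 55.3 -23.5 205.1] [-0.15  0.13 -0.68]
[ 61.  -23.4 244.7] [-0.15  0.13 -0.68]
```

```bash
python3 -m creep '{"delta_pos":[[20,-18,5],[28,-19,60],[36,-19,120],[45,-19,180],[53,-19,235]],"rotation":[[0,0,0],[0,0,0],[0,0,0],[0,0,0],[0,0,0]],"jaw":[1,1,1,1,1]}'
python3 -m creep '{"delta_pos":[[0,0,0]],"rotation":[[0,0,0]],"jaw":[1]}' >/dev/null
python3 - <<'E'
from h import *
plan(([587,307,10],69.5,8),([583,297,10],69.5,8))
save("scene","pics/s1.png");save("top","pics/t1.png")
E
```

```text
clock: 3.32
eef_pos: [588.1, 299.1, 68.2]
ee_rot: [0.822, 0.565, -0.059, 0.038]
force: [1.1, 1.0, -0.3]
grip_width: 94.3
grip_force: 0.0
t 3.45 p [586.1 298.   66.7] tool x yaw 69.0 F [-0.   0.5  1.3] w 94.1 j [-0.29  0.64 -0.45  1.63  0.38  1.08 -1.26]
[16.8 -2.  54.9] [-0.47  0.32 -0.46]
[ 6.2 -2.2 56.5] [-0.47  0.32 -0.46]
```

```bash
python3 -m creep '{"delta_pos":[[3,-1,28],[6,-2,55],[6,-2,55]],"rotation":[[0,0,-0.5],[0,0,-0.5],[0,0,-0.5]],"jaw":[1,1,1]}'
python3 - <<'E'
from h import *
plan(([583,297,10],69.5,8))
i=save("top","pics/t2.png");j=save("scene","pics/s2.png")
cv2.imwrite("pics/c2.png",np.vstack([cv2.resize(i[170:310,200:360],(400,350)),cv2.resize(j[130:290,180:340],(400,250))]) if 0 else np.hstack([cv2.resize(i[180:320,220:350],(390,420)),cv2.resize(j[120:280,190:340],(394,420))]))
E
```

```text
clock: 3.92
eef_pos: [586.2, 299.1, 16.5]
ee_rot: [0.82, 0.568, -0.058, 0.038]
force: [0.4, 0.0, 0.7]
grip_width: 93.9
grip_force: 0.0
t 3.925 p [586.2 299.1  16.5] tool x yaw 69.5 F [0.4 0.  0.7] w 93.9 j [-0.31  0.7  -0.44  1.66  0.41  1.   -1.28]
[-2.2 -2.2  6.8] [-0.18 -0.03 -0.02]
```

View pics/c2.png

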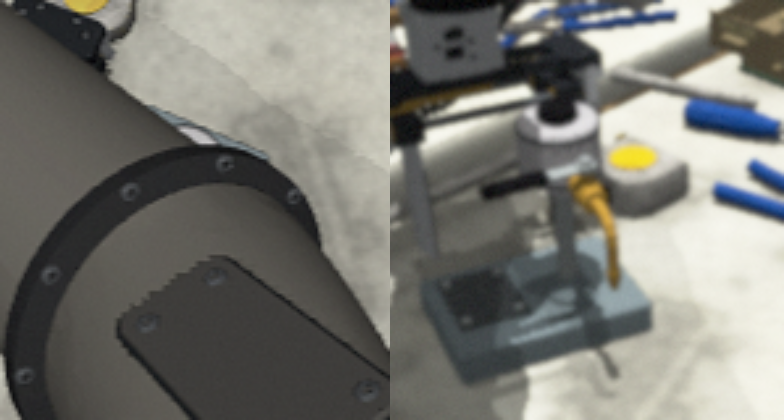

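```bash
cat > arc.py <<'E'
from h import *
import sys
# steps from present commanded-ish pose treated as on the path: rows for each of 5 rows
def arc(y0,c0,y1,c1,n,off=(-59,2)):
    # origin pose (c0,y0)->(c1,y1), constant local twist; prints the per-call tool-frame rows
    T=lambda c,y:np.block([[R.from_euler('z',y,degrees=True).as_matrix(),np.array([[c[0]],[c[1]],[0]])],[np.zeros((1,3)),1]])
    from scipy.linalg import logm,expm
    A=T(c0,y0);L=logm(np.linalg.inv(A)@T(c1,y1)).real
    G=lambda s:(lambda M:(M[:3,:3]@[off[0],off[1],0]+M[:3,3],y0+s*(y1-y0)+180))(A@expm(L*s))
    p0,yw0=G(0);q0=tgt(yw0,8)
    for k in range(1,6):
        p,yw=G(k/5/n);print(q0.inv().apply(p-p0).round(2),np.degrees((q0.inv()*tgt(yw,8)).as_rotvec()).round(2))
    print("tool start",p0,"end",G(1))
E
python3 - <<'E'
from arc import *
arc(-110.5,(553,217.5),-83.5,(542,50),5)
plan(([576,273,10],69.5,8),)
E
```

```text
[-6.67 -0.67  0.94] [-0.15  0.   -1.07]
[-13.35  -1.2    1.88] [-0.3   0.   -2.14]
[-20.04  -1.61   2.82] [-0.45  0.   -3.21]
[-26.74  -1.9    3.76] [-0.6   0.   -4.28]
[-33.44  -2.05   4.7 ] [-0.75 -0.   -5.35]
tool start [575.53557987 272.0632444    0.        ] end (array([537.3081541 , 108.84714591,   0.        ]), 96.5)
t 4.025 p [587.1 299.7  17.8] tool x yaw 69.5 F [-0.8  0.2  0.1] w 93.8 j [-0.31  0.7  -0.44  1.66  0.41  1.   -1.28]
[-27.5  -1.   11.7] [-0.11 -0.13 -0.04]
```

```bash
python3 -m creep '{"delta_pos":[[-6,0,6],[-12,0,8],[-18,0,9],[-24,-1,10],[-27,-1,10]],"rotation":[[0,0,0],[0,0,0],[0,0,0],[0,0,0],[0,0,0]],"jaw":[1,1,1,1,1]}'
python3 - <<'E'
from h import *
plan(([576,273,10],69.5,8),)
E
```

```text
clock: 4.65
eef_pos: [574.8, 272.7, 9.1]
ee_rot: [0.82, 0.568, -0.058, 0.038]
force: [1.3, 2.2, -1.7]
grip_width: 93.8
grip_force: 1.0
t 4.65 p [574.8 272.7   9.1] tool x yaw 69.5 F [ 1.3  2.2 -1.7] w 93.8 j [-0.28  0.68 -0.43  1.72  0.42  0.96 -1.27]
[ 0.6  1.  -1. ] [-0.22 -0.02 -0.02]
```

```bash
python3 -m creep '{"delta_pos":[[-6.7,-0.7,0.9],[-13.4,-1.2,1.9],[-20,-1.6,2.8],[-26.8,-1.9,3.8],[-33.5,-2,4.7]],"rotation":[[-0.15,0,-1.07],[-0.3,0,-2.14],[-0.45,0,-3.2],[-0.6,0,-4.3],[-0.75,0,-5.35]],"jaw":[1,1,1,1,1]}'
python3 -m creep '{"delta_pos":[[-6.7,-0.7,0.9],[-13.4,-1.2,1.9],[-20,-1.6,2.8],[-26.8,-1.9,3.8],[-33.5,-2,4.7]],"rotation":[[-0.15,0,-1.07],[-0.3,0,-2.14],[-0.45,0,-3.2],[-0.6,0,-4.3],[-0.75,0,-5.35]],"jaw":[1,1,1,1,1]}'
python3 - <<'E'
from h import *
plan(([561,207,10],80.3,8),)
j=save("scene","pics/s3.png");i=save("top","pics/t3.png")
cv2.imwrite("pics/c3.png",np.hstack([cv2.resize(i[180:320,250:430],(400,311)),cv2.resize(j[150:350,190:410],(396,360))[:311]]))
E
```

```text
clock: 5.28
eef_pos: [561.1, 241.6, 9.1]
ee_rot: [0.792, 0.607, -0.056, 0.041]
force: [0.8, 3.2, 0.2]
grip_width: 94.0
grip_force: 1.9
clock: 5.9
eef_pos: [550.3, 209.5, 9.1]
ee_rot: [0.762, 0.644, -0.054, 0.043]
force: [-0.6, 4.4, 0.6]
grip_width: 93.8
grip_force: 2.1
t 5.9 p [550.3 209.5   9.1] tool x yaw 80.4 F [-0.6  4.4  0.6] w 93.8 j [-0.18  0.61 -0.47  1.86  0.47  0.88 -1.09]
[-0.8 10.9 -0.8] [-0.2  -0.05  0.07]
```

View pics/c3.png

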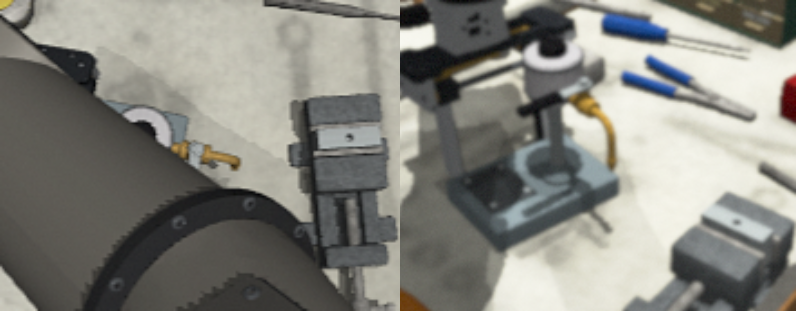

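```bash
python3 -m creep '{"delta_pos":[[-6.7,-0.7,0.9],[-13.4,-1.2,1.9],[-20,-1.6,2.8],[-26.8,-1.9,3.8],[-33.5,-2,4.7]],"rotation":[[-0.15,0,-1.07],[-0.3,0,-2.14],[-0.45,0,-3.2],[-0.6,0,-4.3],[-0.75,0,-5.35]],"jaw":[1,1,1,1,1]}'
python3 -m creep '{"delta_pos":[[-6.7,-0.7,0.9],[-13.4,-1.2,1.9],[-20,-1.6,2.8],[-26.8,-1.9,3.8],[-33.5,-2,4.7]],"rotation":[[-0.15,0,-1.07],[-0.3,0,-2.14],[-0.45,0,-3.2],[-0.6,0,-4.3],[-0.75,0,-5.35]],"jaw":[1,1,1,1,1]}'
python3 - <<'E'
from h import *
plan(([537.3,109,10],96.5,8),)
j=save("scene","pics/s4.png");i=save("top","pics/t4.png")
cv2.imwrite("pics/c4.png",np.hstack([cv2.resize(i[210:310,300:430],(520,400)),cv2.resize(j[170:370,220:350],(260,400))]))
E
```

```text
clock: 6.62
eef_pos: [542.6, 176.3, 9.0]
ee_rot: [0.731, 0.679, -0.052, 0.046]
force: [1.4, 3.2, -0.0]
grip_width: 93.8
grip_force: 1.9
clock: 7.25
eef_pos: [538.1, 142.8, 9.0]
ee_rot: [0.698, 0.713, -0.05, 0.048]
force: [-0.1, 4.7, 0.5]
grip_width: 94.0
grip_force: 2.0
t 7.25 p [538.1 142.8   9. ] tool x yaw 91.2 F [-0.1  4.7  0.5] w 94.0 j [-0.07  0.56 -0.5   1.96  0.53  0.82 -0.88]
[-33.6  -1.5   3.7] [-0.94 -0.09 -5.27]
```

View pics/c4.png

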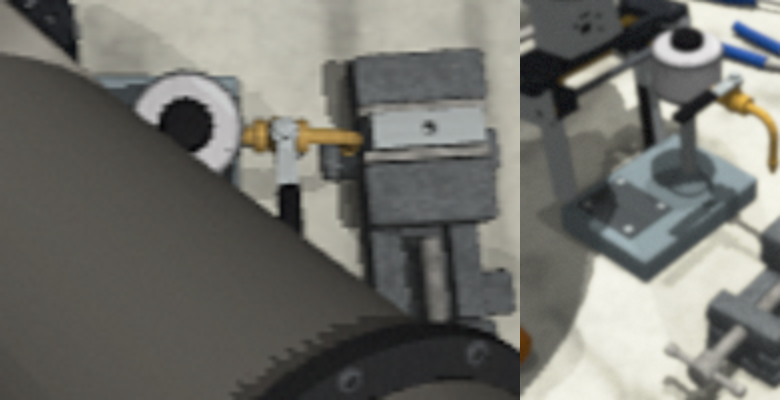

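In the top crop the cap is at (187,126), the stem at (285,129), the foot's far front corner at (238,76) and the hole at (430,127).

```bash
cat > est.py <<'E'
from h import *
def est(cap,stem,corner,hole,off,s=4.):
    f=lambda p,z:onz("top",np.array([p])/s+off-0.375,z)[0,:2]
    c,st,co,h=f(cap,174),f(stem,152),f(corner,25),f(hole,68)
    yaw=np.degrees(np.arctan2(*(st-c)[::-1]));print("cap",c,"stem",st,"corner",co,"hole",h,"yaw",yaw,"len",np.linalg.norm(st-c))
    for y in(yaw,-88.8,-83.5):
        r=R.from_euler('z',y,degrees=True).as_matrix()[:2,:2]
        print(y,"origin cap",c-r@[12,22],"stem",st-r@[61,22],"corner",co-r@[50,70])
E
python3 - <<'E'
from est import *
est((187,126),(285,129),(239,76),(430,127),[300,210])
E
```

```text
cap [559.85721149  72.4330747 ] stem [562.81185082  23.26158091] corner [609.3015472  35.9248472] hole [577.65872904 -63.04304325] yaw -86.56131947286107 len 49.260183666860456
-86.56131947286107 origin cap [537.17705782  83.09190342] stem [537.19266371  82.83218819] corner [536.42856411  81.63620612]
-88.8 origin cap [537.61072742  83.96970966] stem [539.53918817  83.78746937] corner [538.26977837  84.44791198]
-83.5 origin cap [536.6401921   81.86546627] stem [534.04787395  81.37899341] corner [534.09135662  77.67921502]
```

Run:
```python
from arc import *
arc(-88.8,(538,84),-83.5,(542.5,48),1)
```

```text
[-7.15 -0.61  1.  ] [-0.15  0.   -1.05]
[-14.3   -1.09   2.01] [-0.3  0.  -2.1]
[-21.46  -1.43   3.02] [-0.44  0.   -3.15]
[-28.63  -1.64   4.02] [-0.59  0.   -4.2 ]
[-35.8   -1.71   5.03] [-0.74  0.   -5.25]
tool start [538.76395859 143.02894516   0.        ] end (array([537.8081541 , 106.84714591,   0.        ]), 96.5)
```

```bash
python3 -m creep '{"delta_pos":[[-7,-0.6,1],[-14.3,-1.1,2],[-21.5,-1.4,3],[-28.6,-1.6,4],[-35.8,-1.7,5]],"rotation":[[-0.15,0,-1.05],[-0.3,0,-2.1],[-0.45,0,-3.15],[-0.6,0,-4.2],[-0.75,0,-5.25]],"jaw":[1,1,1,1,1]}'
python3 - <<'E'
from h import *
plan(([537.8,106.8,9],96.5,8),)
j=save("scene","pics/s5.png");i=save("top","pics/t5.png");save("wrist","pics/w5.png")
cv2.imwrite("pics/c5.png",np.hstack([cv2.resize(i[210:310,310:430],(480,400),interpolation=cv2.INTER_CUBIC),cv2.resize(j[170:370,240:400],(320,400))]))
E
```

```text
clock: 7.98
eef_pos: [537.1, 106.5, 9.0]
ee_rot: [0.665, 0.744, -0.047, 0.05]
force: [-0.4, 4.2, 0.4]
grip_width: 94.1
grip_force: 2.0
t 7.975 p [537.1 106.5   9. ] tool x yaw 96.5 F [-0.4  4.2  0.4] w 94.1 j [ 0.    0.54 -0.51  2.    0.55  0.79 -0.76]
[ 0.2  0.7 -0. ] [-0.19 -0.1  -0.03]
```

View pics/c5.png

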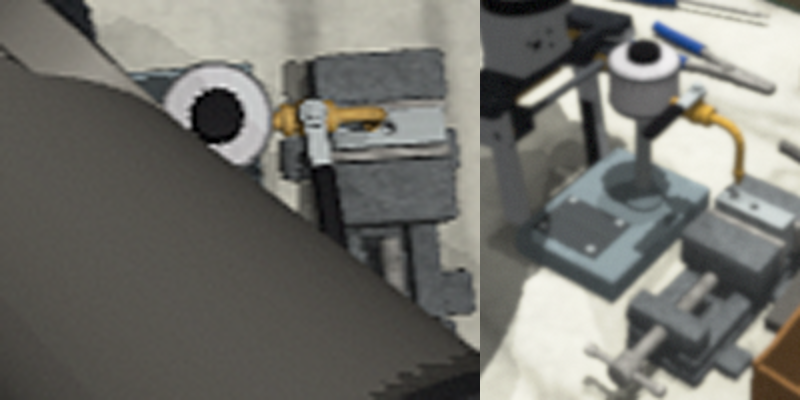

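The cap is at (218,116), the stem at (314,112), and the spout end at about (382,118), just left of the hole at (390,127). I'm now about 14 mm from contact.

Run:
```python
from est import *
est((218,116),(314,112),(253,63),(390,127),[310,210])
# predicted image of tip and hole for oiler yaw -83.5
c=onz("top",[np.array([218,116])/4.+[310,210]-.375],174)[0,:2]
print((proj("top",[[577.4,-62.8,68],[543,48,0]])-[310,210]+.375)*4)
```

```text
cap [565.68422316  38.53574412] stem [572.20703013 -10.5326548 ] corner [617.58532283   5.7061544 ] hole [577.65872904 -63.04304325] yaw -82.42789744171053 len 49.50004832248458
-82.42789744171053 origin cap [542.29478216  47.53207946] stem [542.3606754   47.03639165] corner [541.60704804  46.04598287]
-88.8 origin cap [543.43773909  50.07237909] stem [548.93436748  49.99323365] corner [546.55355399  54.22921918]
-83.5 origin cap [542.46720377  47.96813569] stem [543.44305327  47.58475769] corner [542.37513224  47.46052222]
[[389.54969083 127.46753718]
 [172.64247872 198.10764206]]
```

```bash
python3 -m creep '{"delta_pos":[[-3,0,0.4],[-6,0,0.8],[-8.5,0,1.2],[-10.5,0,1.5],[-11.8,0,1.7]],"rotation":[[0,0,0],[0,0,0],[0,0,0],[0,0,0],[0,0,0]],"jaw":[1,1,1,1,1]}'
```

```text
clock: 8.75
eef_pos: [538.6, 95.2, 9.0]
ee_rot: [0.665, 0.744, -0.047, 0.05]
force: [-1.1, 4.6, 0.8]
grip_width: 94.3
grip_force: 2.1
```

```bash
python3 -m creep '{"delta_pos":[[-0.5,0,0],[-1,0,0.1],[-1.5,0,0.2],[-1.5,0,0.2]],"rotation":[[0,0,0],[0,0,0],[0,0,0],[0,0,0]],"jaw":[1,1,1,1]}'
python3 -m creep '{"delta_pos":[[-0.5,0,0],[-1,0,0.1],[-1,0,0.1]],"rotation":[[0,0,0],[0,0,0],[0,0,0]],"jaw":[1,1,1]}'
```

```text
clock: 9.25
eef_pos: [538.6, 93.8, 9.0]
ee_rot: [0.665, 0.744, -0.047, 0.05]
force: [-0.1, 4.6, 0.5]
grip_width: 93.8
grip_force: 2.0
clock: 9.62
eef_pos: [538.8, 93.0, 9.0]
ee_rot: [0.665, 0.744, -0.047, 0.05]
force: [-1.8, 4.5, -0.7]
grip_width: 93.9
grip_force: 2.8
```

```bash
python3 -m creep '{"delta_pos":[[-0.5,0,0],[-1,0,0.1],[-1,0,0.1]],"rotation":[[0,0,0],[0,0,0],[0,0,0]],"jaw":[1,1,1]}'
```

```text
clock: 10.0
eef_pos: [539.1, 92.8, 9.1]
ee_rot: [0.665, 0.744, -0.046, 0.05]
force: [0.1, 9.0, -1.1]
grip_width: 93.9
grip_force: 4.3
```

```bash
python3 -m creep '{"delta_pos":[[-0.5,0,0],[-1,0,0.1],[-1,0,0.1]],"rotation":[[0,0,0],[0,0,0],[0,0,0]],"jaw":[1,1,1]}'
python3 - <<'E'
from h import *
plan(([537.8,93,9],96.5,8),)
i=save("top","pics/t6.png");j=save("scene","pics/s6.png")
cv2.imwrite("pics/c6.png",np.hstack([cv2.resize(i[210:310,330:430],(500,500),interpolation=cv2.INTER_CUBIC),cv2.resize(j[190:390,280:400],(300,500),interpolation=cv2.INTER_CUBIC)]))
E
```

```text
clock: 10.38
eef_pos: [539.3, 92.6, 9.2]
ee_rot: [0.665, 0.744, -0.046, 0.05]
force: [-0.8, 12.3, -1.9]
grip_width: 94.0
grip_force: 6.1
t 10.375 p [539.3  92.6   9.2] tool x yaw 96.4 F [-0.8 12.3 -1.9] w 94.0 j [ 0.03  0.54 -0.5   2.    0.55  0.78 -0.73]
[ 0.5 -1.5  0.1] [-0.12 -0.25 -0.07]
```

View pics/c6.png

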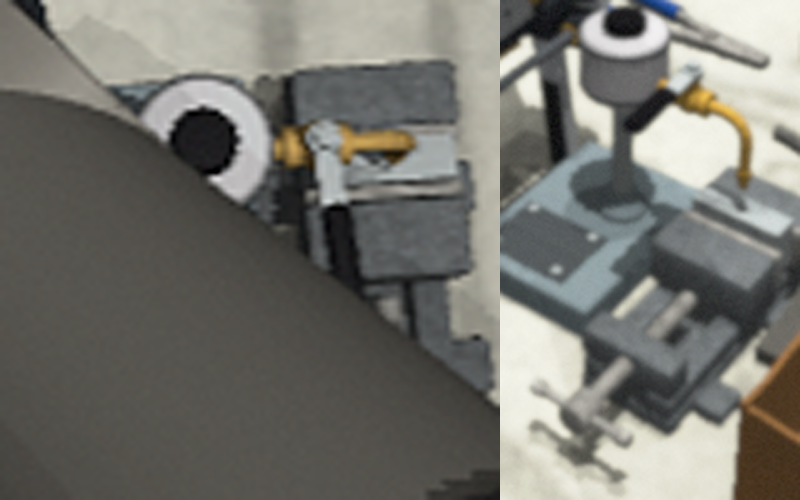

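Contact is made at about 12 N. I'll back off, narrow the fingers and press between the two lugs, so the foot seats against both.

```bash
python3 -m creep '{"delta_pos":[[7,0,-1],[14,-8,-2],[14,-20,-2],[14,-26,-2],[14,-26,-2]],"rotation":[[0,0,0],[0,0,0],[0,0,0],[0,0,0],[0,0,0]],"jaw":[1,0.43,0.43,0.43,0.43]}'
python3 -m creep '{"delta_pos":[[-4,0,0.6],[-8,0,1.2],[-11,0,1.6],[-12,0,1.7],[-12.5,0,1.8]],"rotation":[[0,0,0],[0,0,0],[0,0,0],[0,0,0],[0,0,0]],"jaw":[0.43,0.43,0.43,0.43,0.43]}'
```

```text
clock: 11.1
eef_pos: [511.2, 101.4, 9.3]
ee_rot: [0.665, 0.744, -0.047, 0.05]
force: [0.6, -0.4, 0.2]
grip_width: 57.4
grip_force: 0.0
clock: 11.72
eef_pos: [513.0, 90.0, 9.1]
ee_rot: [0.665, 0.744, -0.047, 0.05]
force: [-0.8, 5.9, -2.0]
grip_width: 41.0
grip_force: 3.0
```

```bash
python3 -m creep '{"delta_pos":[[-0.5,0,0.1],[-1,0,0.2],[-1.5,0,0.2],[-2,0,0.3],[-2,0,0.3]],"rotation":[[0,0,0],[0,0,0],[0,0,0],[0,0,0],[0,0,0]],"jaw":[0.43,0.43,0.43,0.43,0.43]}'
```

```text
clock: 12.35
eef_pos: [513.5, 89.7, 9.2]
ee_rot: [0.665, 0.744, -0.046, 0.05]
force: [-0.9, 10.9, -2.2]
grip_width: 40.2
grip_force: 5.9
```

```bash
python3 -m creep '{"delta_pos":[[15,0,-2],[50,0,-30],[55,0,-92],[80,0,-150],[100,0,-210]],"rotation":[[0,0,0],[0,0,0],[0,0,0],[0,0,0],[0,0,0]],"jaw":[0.43,0.43,0.43,0.3,0.3]}'
python3 -m creep '{"delta_pos":[[60,0,-10],[110,0,-20],[110,0,-20]],"rotation":[[0,0,0],[0,0,0],[0,0,0]],"jaw":[0.25,0.25,0.25]}'
python3 - <<'E'
from h import *
plan(([540,200,300],96.5,0),)
i=save("top","pics/t7.png");j=save("scene","pics/s7.png");save("wrist","pics/w7.png")
import json;P=viewer.camera_params("wrist");json.dump({k:np.array(v).tolist() for k,v in P.items()},open("w7.json","w"))
cv2.imwrite("pics/c7.png",np.vstack([np.hstack([cv2.resize(i[205:325,320:440],(480,480),interpolation=cv2.INTER_CUBIC),cv2.resize(j[190:390,280:400],(288,480),interpolation=cv2.INTER_CUBIC)])]))
E
```

```text
clock: 12.98
eef_pos: [498.9, 215.1, 204.0]
ee_rot: [0.665, 0.744, -0.047, 0.05]
force: [1.5, 0.1, -1.0]
grip_width: 28.5
grip_force: 0.0
clock: 13.35
eef_pos: [485.4, 329.4, 206.9]
ee_rot: [0.663, 0.745, -0.047, 0.05]
force: [-0.3, -0.0, -0.5]
grip_width: 23.5
grip_force: 0.0
t 13.35 p [485.4 329.4 206.9] tool x yaw 96.7 F [-0.3 -0.  -0.5] w 23.5 j [-0.25  0.4  -0.68  1.72  0.36  1.23 -0.93]
[-146.3   38.9  -74. ] [-0.2   7.81  0.2 ]
```

View pics/c7.png

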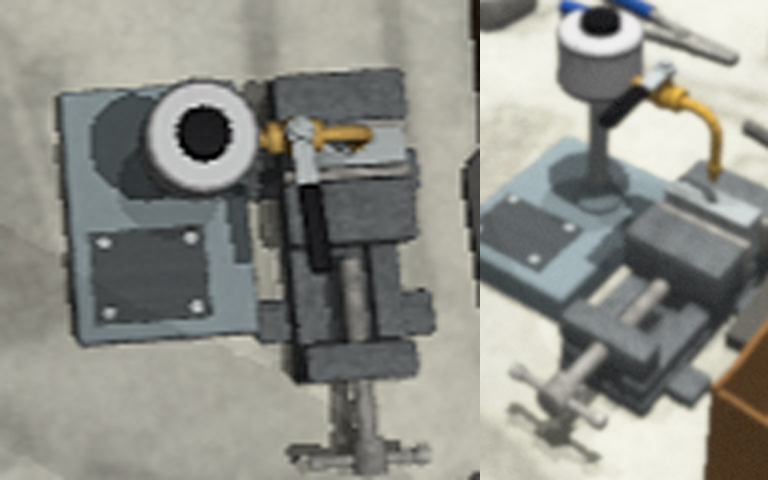

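The oiler sits against both lugs. Cap at (205,134), stem at (300,132), foot corners at (58,94) and (78,345), and the spout tip is over the block. That's my last picture, so I'll check the tip against the hole by numbers in both views.

Run:
```python
from est import *
est((205,134),(300,132),(242,82),(689-340+1,148),[320,205])
f=lambda p,z:onz("top",np.array(p)/4.+[320,205]-.375,z)[:,:2]
L=f([(59,95),(79,343)],25);d=L[0]-L[1];print("left edge",L,np.linalg.norm(d),"oiler yaw",np.degrees(np.arctan2(d[1],d[0]))-90)
# scene: brass mask lowest pixel row
s0=cv2.imread("pics/scene0.png");s7=cv2.imread("pics/s7.png")
h=cv2.cvtColor(s7,cv2.COLOR_BGR2HSV);m=cv2.inRange(h,(12,110,60),(28,255,255));m[:, :330]=0;m[:210]=0;m[300:]=0;m[:,400:]=0
y,x=np.nonzero(m)
for r in range(y.max()-5,y.max()+1):print(r,x[y==r].min() if (y==r).any() else None,x[y==r].max() if (y==r).any() else None)
print("pred hole scene",proj("scene",[[577.4,-62.8,68],[577.4,-62.8,83]]))
g=cv2.cvtColor(s0,cv2.COLOR_BGR2GRAY);u,v=proj("scene",[[577.4,-62.8,68]])[0].round().astype(int);print(u,v);print(g[v-7:v+8,u-9:u+10])
```

```text
cap [567.03238778  25.61900771] stem [572.58377766 -23.29026352] corner [618.6363284  -10.56919341] hole [577.12053416 -63.03812171] yaw -83.52442291714085 len 49.223315021868764
-83.52442291714085 origin cap [543.81939115  35.06129491] stem [543.84457655  34.83940464] corner [543.44394288  31.21722974]
-88.8 origin cap [544.7859037   37.15564267] stem [549.31111501  37.23562494] corner [547.60455957  37.95387137]
-83.5 origin cap [543.81536839  35.05139928] stem [543.81980079  34.82714897] corner [543.42613782  31.18517441]
left edge [[608.20424882  91.97943676]
 [471.61638951  77.90506634]] 137.31107462270447 oiler yaw -84.11685630356052
259 375 379
260 375 379
261 376 379
262 376 378
263 376 377
264 377 377
pred hole scene [[375.31710336 272.78280899]
 [375.91128602 265.02412428]]
375 273
[[207 206 203 199 191 181 171 158 147 136 128 127 130 131 131 129 131 130
  131]
 [211 209 206 205 203 202 193 184 170 157 148 140 135 134 134 133 130 131
  128]
 [209 209 210 210 206 206 201 198 195 188 176 164 152 145 140 136 133 129
  130]
 [208 210 211 209 212 210 210 209 205 200 196 190 181 
[... 218 characters left out ...]
 203 189 168 151 148 161 186 198 205 199 194
  184]
 [138 157 180 195 202 206 206 201 184 153 127 121 143 175 197 205 206 205
  203]
 [ 98 113 137 160 177 193 200 200 190 169 149 143 154 184 201 209 211 212
  208]
 [ 85  88  99 113 137 159 178 189 194 192 186 187 189 199 207 210 211 211
  211]
 [ 83  83  82  87  95 114 136 158 177 189 198 202 204 208 210 207 214 212
  209]
 [ 92  87  82  79  80  83  95 113 131 151 171 185 196 202 204 208 209 208
  209]
 [119 107  95  85  79  77  77  84  96 108 125 145 165 180 192 205 206 210
  209]
 [154 144 125 109  93  82  78  80  84  87  93 103 119 136 159 179 195 204
  209]
 [172 166 158 142 122 103  93  87  83  82  79  82  87  96 113 138 161 181
  194]]
```

```bash
cat > lev.py <<'E'
from h import *
def lever(f="pics/t7.png",a0=0.,take=False):
    i=save("top",f) if take else cv2.imread(f)
    S=np.array([572.7,-23.5,153]); m=cv2.inRange(cv2.cvtColor(i,cv2.COLOR_BGR2GRAY),0,38)
    z=np.zeros_like(m)
    d=lambda a:np.r_[np.cos(np.radians(-173.5+a)),np.sin(np.radians(-173.5+a)),0]
    q=proj("top",[S+d(a0)*30,S+d(a0)*66]); cv2.line(z,*[tuple(int(v) for v in p.round()) for p in q],255,7); m&=z
    n,l,st,c=cv2.connectedComponentsWithStats(m); k=1+st[1:,4].argmax(); ys,xs=np.nonzero(l==k)
    P=onz("top",np.c_[xs,ys],157)[:,:2]; c=P.mean(0); w=np.linalg.svd(P-c)[2][0]; w*=np.sign(w@(c-S[:2]))
    r=(c-S[:2]); print("n",len(P),"centre",c,"dist",np.linalg.norm(r),"angle by stem",(np.degrees(np.arctan2(r[1],r[0]))+173.5+180)%360-180,"by axis",(np.degrees(np.arctan2(w[1],w[0]))+173.5+180)%360-180)
E
python3 - <<'E'
from lev import *
lever()
D=lambda a,z,r=49:([572.7+r*np.cos(np.radians(-173.5+a)),-23.5+r*np.sin(np.radians(-173.5+a)),z],6.5+a,0)
print(D(0,250)); plan(([505,200,255],60,0),([515,90,255],35,0),D(0,250))
E
```

```text
n 128 centre [525.10900496 -29.81249734] dist 48.007816356544154 angle by stem 1.0556414829232779 by axis 2.3911437524540133
([np.float64(524.0149790718473), np.float64(-29.046957474627437), 250], 6.5, 0)
t 13.5 p [487.2 324.2 206.5] tool x yaw 96.4 F [-0.5 -0.3  0.3] w 23.5 j [-0.24  0.4  -0.68  1.72  0.36  1.23 -0.92]
[-130.9    3.7  -30.7] [ 2.33  7.76 36.31]
[-240.3    1.5  -15.4] [ 4.08  7.3  61.27]
[-357.7   -2.7    6.1] [ 6.08  6.42 89.71]
```

```bash
python3 -m creep '{"delta_pos":[[-40,1,-40],[-85,2,-37],[-131,3,-31],[-185,3,-23],[-240,2,-15]],"rotation":[[0.7,3,10],[1.4,5.5,20],[2,7.7,29],[2.7,7.6,39],[3.3,7.5,49]],"jaw":[0.28,0.28,0.28,0.28,0.28]}'
python3 - <<'E'
from h import *
plan(([524,-29,250],6.5,0))
E
```

```text
clock: 14.12
eef_pos: [515.4, 87.4, 254.9]
ee_rot: [0.918, 0.397, -0.0, -0.0]
force: [0.6, 0.2, -0.6]
grip_width: 26.3
grip_force: 0.0
t 14.125 p [515.4  87.4 254.9] tool x yaw 46.8 F [ 0.6  0.2 -0.6] w 26.3 j [ 0.14  0.17 -0.48  1.86  0.08  1.14 -1.12]
[-79.   86.    4.9] [-2.000e-02  4.000e-02  4.032e+01]
```

```bash
python3 -m creep '{"delta_pos":[[-20,21,0],[-40,43,0],[-60,65,0],[-79,86,0],[-79,86,0]],"rotation":[[0,0,10],[0,0,20],[0,0,30],[0,0,40],[0,0,40.3]],"jaw":[0.28,0.28,0.28,0.28,0.28]}'
python3 -m creep '{"delta_pos":[[0,0,0]],"rotation":[[0,0,0]],"jaw":[0.28]}' >/dev/null
python3 - <<'E'
from h import *
plan(([524,-29,200],6.5,0),([524,-29,142],6.5,0))
E
```

```text
clock: 14.75
eef_pos: [524.7, -28.9, 254.5]
ee_rot: [0.998, 0.057, -0.001, 0.0]
force: [-0.6, -0.0, 0.4]
grip_width: 26.2
grip_force: 0.0
t 14.875 p [524.8 -25.7 254.6] tool x yaw 7.0 F [-0.   0.5 -0.1] w 26.0 j [ 0.22  0.16 -0.33  1.86  0.06  1.13 -1.57]
[-1.2  3.2 54.6] [-0.04  0.08  0.55]
[ -1.1   3.2 112.6] [-0.04  0.08  0.55]
```

```bash
python3 -m creep '{"delta_pos":[[-0.5,1.5,40],[-1,3,70],[-1,3,82],[-1,3,82]],"rotation":[[0,0,0.5],[0,0,0.5],[0,0,0.5],[0,0,0.5]],"jaw":[0.28,0.28,0.28,0.28]}'
python3 - <<'E'
from h import *
plan(([524,-29,142],6.5,0))
E
```

```text
clock: 15.38
eef_pos: [524.3, -28.0, 172.5]
ee_rot: [0.998, 0.057, -0.001, -0.001]
force: [0.8, 0.0, 0.2]
grip_width: 26.6
grip_force: 0.0
t 15.375 p [524.3 -28.  172.5] tool x yaw 6.6 F [0.8 0.  0.2] w 26.6 j [ 0.21  0.24 -0.33  1.96  0.09  0.96 -1.61]
[-0.4  0.9 30.5] [-0.06  0.11  0.07]
```

```bash
python3 -m creep '{"delta_pos":[[0,1,12],[0,1,24],[0,1,30],[0,1,30],[0,1,30]],"rotation":[[0,0,0],[0,0,0],[0,0,0],[0,0,0],[0,0,0]],"jaw":[0.28,0.28,0.28,0.2,0.2]}'
python3 - <<'E'
from h import *
D=lambda a,z,r=49:([572.7+r*np.cos(np.radians(-173.5+a)),-23.5+r*np.sin(np.radians(-173.5+a)),z],6.5+a,0)
plan(*[D(a,142) for a in(4,8,12,16,20,24,28)])
E
```

```text
clock: 16.0
eef_pos: [524.8, -29.4, 142.8]
ee_rot: [0.998, 0.057, -0.0, -0.0]
force: [-0.3, 0.3, 0.5]
grip_width: 18.7
grip_force: 0.0
t 16.0 p [524.8 -29.4 142.8] tool x yaw 6.5 F [-0.3  0.3  0.5] w 18.7 j [ 0.21  0.27 -0.32  1.98  0.11  0.9  -1.63]
[-0.6  3.   0.8] [-0.05  0.05 -3.99]
[-0.2  6.4  0.8] [-0.05  0.05 -7.99]
[0.4 9.7 0.8] [ -0.05   0.05 -11.99]
[ 1.2 13.1  0.8] [ -0.05   0.04 -15.99]
[ 2.2 16.3  0.8] [ -0.05   0.04 -19.99]
[ 3.5 19.5  0.8] [ -0.06   0.04 -23.99]
[ 5.  22.6  0.8] [ -0.06   0.04 -27.99]
```

```bash
python3 -m creep '{"delta_pos":[[0.1,3.4,0],[0.5,6.8,0],[1.1,10.2,0],[1.9,13.5,0],[3,16.8,0]],"rotation":[[0,0,-4],[0,0,-8],[0,0,-12],[0,0,-16],[0,0,-20]],"jaw":[0.2,0.2,0.2,0.2,0.2]}'
python3 -m creep '{"delta_pos":[[0.1,3.4,0],[0.5,6.8,0],[1.1,10.2,0],[1.9,13.5,0],[3,16.8,0]],"rotation":[[0,0,-4],[0,0,-8],[0,0,-12],[0,0,-16],[0,0,-20]],"jaw":[0.2,0.2,0.2,0.2,0.2]}'
python3 - <<'E'
from h import *
D=lambda a,z,r=49:([572.7+r*np.cos(np.radians(-173.5+a)),-23.5+r*np.sin(np.radians(-173.5+a)),z],6.5+a,0)
plan(*[D(a,142) for a in(40,44,48)])
E
```

```text
clock: 16.62
eef_pos: [529.5, -45.8, 142.9]
ee_rot: [0.973, 0.23, -0.0, -0.0]
force: [-2.1, 1.1, -0.1]
grip_width: 19.1
grip_force: 0.5
clock: 17.25
eef_pos: [539.7, -59.6, 142.9]
ee_rot: [0.918, 0.396, -0.0, -0.0]
force: [-1.3, 0.5, 0.2]
grip_width: 18.8
grip_force: 0.5
t 17.25 p [539.7 -59.6 142.9] tool x yaw 46.6 F [-1.3  0.5  0.2] w 18.8 j [ 0.35  0.31 -0.42  1.94  0.16  0.92 -0.91]
[-0.1 -0.9  0.9] [-0.07  0.02  0.14]
[-0.   2.5  0.9] [-0.07  0.02 -3.86]
[0.3 5.9 0.9] [-0.07  0.02 -7.86]
```

```bash
python3 -m creep '{"delta_pos":[[0.1,2.6,0],[0.3,5.1,0],[0.4,6.3,0],[0.4,6.3,0]],"rotation":[[0,0,-3],[0,0,-6],[0,0,-7.5],[0,0,-7.5]],"jaw":[0.2,0.2,0.2,0.2]}'
python3 - <<'E'
from lev import *
plan()
D=([572.7+49*np.cos(np.radians(-173.5+48)),-23.5+49*np.sin(np.radians(-173.5+48)),142],54.5,0)
plan(D)
E
python3 -m creep '{"delta_pos":[[0,-1.5,0],[0,-2.5,0],[0,-2.5,-20],[0,-2.5,-60],[-20,-2.5,-115]],"rotation":[[0,0,0],[0,0,0],[0,0,0],[0,0,0],[0,0,0]],"jaw":[0.2,0.2,0.2,0.2,0.2]}'
python3 -m creep '{"delta_pos":[[-20,50,-20],[-30,110,-20],[-30,170,-20],[-30,230,-20],[-30,230,-20]],"rotation":[[0,0,0],[0,0,0],[0,0,0],[0,0,0],[0,0,0]],"jaw":[0.2,0.2,0.2,0.2,0.2]}'
python3 - <<'E'
from lev import *
lever("pics/t8.png",45,True); plan()
save("scene","pics/s8.png")
a=cv2.imread("pics/t7.png").astype(int);b=cv2.imread("pics/t8.png").astype(int)
d=np.abs(a-b).max(2)
for n,(y0,y1,x0,x1) in dict(foot=(222,295,332,385),cap=(225,250,355,385),vice=(280,325,385,430),lever=(235,275,390,425)).items():print(n,d[y0:y1,x0:x1].mean().round(2))
E
```

```text
clock: 17.75
eef_pos: [544.6, -63.6, 142.7]
ee_rot: [0.891, 0.454, -0.0, -0.001]
force: [0.5, -0.7, 0.4]
grip_width: 18.8
grip_force: 0.0
t 17.75 p [544.6 -63.6 142.7] tool x yaw 54.0 F [ 0.5 -0.7  0.4] w 18.8 j [ 0.37  0.32 -0.44  1.93  0.17  0.93 -0.79]
t 17.75 p [544.6 -63.6 142.7] tool x yaw 54.0 F [ 0.5 -0.7  0.4] w 18.8 j [ 0.37  0.32 -0.44  1.93  0.17  0.93 -0.79]
[-0.1 -0.4  0.7] [-0.07  0.   -0.53]
clock: 18.38
eef_pos: [530.4, -77.3, 257.9]
ee_rot: [0.891, 0.455, -0.001, -0.001]
force: [0.6, -1.1, -0.4]
grip_width: 18.8
grip_force: 0.0
clock: 19.0
eef_pos: [700.8, -240.3, 274.2]
ee_rot: [0.892, 0.453, -0.001, -0.002]
force: [-1.9, 0.2, 0.2]
grip_width: 18.9
grip_force: 0.0
n 154 centre [541.95328254 -59.73850916] dist 47.524627093183 angle by stem 43.186918856539904 by axis 43.039714457237494
t 19.05 p [ 699.8 -238.4  275.2] tool x yaw 53.9 F [0.3 1.1 0.5] w 18.7 j [ 0.47  0.52 -0.36  1.33  0.18  1.33 -0.51]
foot 7.04
cap 5.82
vice 49.83
lever 41.86
```

```bash
python3 -m creep '{"delta_pos":[[-55,10,0],[-110,20,0],[-165,30,0],[-220,40,0],[-250,45,0]],"rotation":[[0,0,0],[0,0,0],[0,0,0],[0,0,0],[0,0,0]],"jaw":[0.2,0.2,0.2,0.2,0.2]}'
python3 - <<'E'
from lev import *
lever("pics/t9.png",45,True); lever("pics/t9.png",41); lever("pics/t9.png",49)
save("scene","pics/s9.png")
a=cv2.imread("pics/t7.png").astype(int);b=cv2.imread("pics/t9.png").astype(int)
d=np.abs(a-b).max(2)
for n,(y0,y1,x0,x1) in dict(foot=(222,295,332,385),cap=(225,250,355,385),vice=(280,325,385,430),lever=(235,275,390,425)).items():print(n,d[y0:y1,x0:x1].mean().round(2))
A=cv2.imread("pics/t7.png",0)[218:296,330:382].astype(np.float32);B=cv2.imread("pics/t9.png",0)[218:296,330:382].astype(np.float32)
print(cv2.phaseCorrelate(A,B,cv2.createHanningWindow(A.shape[::-1],cv2.CV_32F)))
E
```

```text
clock: 19.73
eef_pos: [586.3, -468.6, 278.3]
ee_rot: [0.892, 0.453, -0.001, 0.0]
force: [0.7, -0.6, -0.4]
grip_width: 18.7
grip_force: 0.0
n 133 centre [541.94862292 -59.71880118] dist 47.51261676219547 angle by stem 43.167258468856716 by axis 43.66236450805482
n 130 centre [541.74594529 -59.66581678] dist 47.60377933148277 angle by stem 42.94002625613538 by axis 43.97205481887207
n 101 centre [544.0074219 -59.6126722] dist 46.123628776709474 angle by stem 45.031827398854034 by axis 46.137505734712306
foot 8.89
cap 9.34
vice 7.35
lever 23.54
((-0.0005144703589934352, 0.02374323858001759), 0.9910800536473592)
```

```bash
sed -i 's/,255,7)/,255,15)/' lev.py
python3 - <<'E'
from lev import *
for a in (-4,0,4): lever("pics/t7.png",a)
for a in(41,45,49): lever("pics/t9.png",a)
g=cv2.imread("pics/t9.png",0);print(g[246:275,380:404:1])
E
```

```text
n 132 centre [524.70920313 -30.10279764] dist 48.44288926770655 angle by stem 1.3338373129840022 by axis 3.651273304625704
n 135 centre [524.45873292 -30.37371434] dist 48.72851114862822 angle by stem 1.609272312947752 by axis 4.749624023759765
n 135 centre [524.45873292 -30.37371434] dist 48.72851114862822 angle by stem 1.609272312947752 by axis 4.749624023759765
n 134 centre [542.01501683 -59.76493693] dist 47.50488230164371 angle by stem 43.264316300363475 by axis 43.62808782149111
n 134 centre [542.01501683 -59.76493693] dist 47.50488230164371 angle by stem 43.264316300363475 by axis 43.62808782149111
n 134 centre [542.01501683 -59.76493693] dist 47.50488230164371 angle by stem 43.264316300363475 by axis 43.62808782149111
[[181 159 104  41  34  39  40  40  30  23  30  37  36  46  53 111 136 135
  118 109  93  87 149 174]
 [162 117  62  24  25  34  34  26  23  22  29  37  33  38  43  44  40  50
   61  64  66  68  90 157]
 [117  69  35  26  25  26  28  30  25  21  28  46  59  70  72  64  99 120
  119 125 132 138 134 106]
 [ 78  68  49  28  27  31  27  22  26  31  35  50  57  65  67
[... 1865 characters left out ...]
27 115 140 169 174 172 157 141 102  45  28  50  85  87  80  77  68
   69  65  71  80  83  80]
 [125 128 121 142 168 170 169 165 151  99  43  29  45  80  94  91  84  84
   87  79  48  31  34  34]
 [127 131 117 140 168 170 166 165 163 114  45  33  31  75  96  97  88  81
   87  88  61  39  36  38]
 [128 128 120 142 167 171 164 162 162 123  59  34  34  74  90  91  87  82
   85  80  56  45  42  34]
 [128 127 115 114 152 170 165 161 161 123  65  36  22  74  94  95  92  87
   91  86  61  48  42  35]
 [125 125 116 114 155 173 168 162 160 123  64  36  21  72  95  90  85  85
   93  90  97  75  41  39]
 [128 125 119  98 133 167 167 163 158 119  69  46  21  68  92  89  84  86
   95  91  90  68  38  37]]
```

Run:
```python
from h import *
S=np.array([572.7,-23.5,153.])
def meas(f,a0):
    g=cv2.imread(f,0);d=lambda a,r:S+r*np.r_[np.cos(np.radians(-173.5+a)),np.sin(np.radians(-173.5+a)),0]
    z=np.zeros_like(g);q=proj("scene",[d(a0,30),d(a0,66)]).round().astype(int);cv2.line(z,tuple(map(int,q[0])),tuple(map(int,q[1])),255,17)
    m=cv2.inRange(g,0,42)&z;n,l,st,c=cv2.connectedComponentsWithStats(m);k=1+st[1:,4].argmax();ys,xs=np.nonzero(l==k);cc=c[k]
    print(f,len(xs),cc,"pred",[(a,proj("scene",[d(a,48)])[0].round(1)) for a in(a0-5,a0,a0+5)]);P=onz("scene",np.c_[xs,ys],153)[:,:2];r=P.mean(0)-S[:2];w=np.linalg.svd(P-P.mean(0))[2][0];w*=np.sign(w@r)
    for v in(r,w):print(np.degrees(np.arctan2(v[1],v[0]))+173.5,np.linalg.norm(r))
meas("pics/s7.png",0);meas("pics/s9.png",45)
```

```text
pics/s7.png 119 [338.50420168 234.22689076] pred [(-5, array([334.9, 232. ])), (0, array([337.3, 233.1])), (5, array([339.8, 234.1]))]
3.3563895937018344 49.150572015894596
1.7312836325629917 49.150572015894596
pics/s9.png 93 [363.6344086  236.47311828] pred [(40, array([360.2, 236.9])), (45, array([363.1, 236.7])), (50, array([366. , 236.4]))]
46.03078201852908 47.42449974689116
45.03559745708898 47.42449974689116
```

Run:
```python
from plant import manip
print(manip.hand_in())
```

```text
the job is handed in; nothing more can be done
None
```

I slid the oiler up against both left lugs of the vice, with the spout square across it and the tip over the hole to about 1 mm. I then turned the valve lever to about 44° (half open is 45°). The oiler did not move as the lever turned, and the job is handed in.

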